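Seat the burr ring of a coffee grinder

TASK

The grinder's hopper is off and its burr retaining ring is loose. Take the longer of the two pin spanners out of its block, set its two pins fully down in the ring's two holes, and turn the ring clockwise (seen from above) until it comes up against its stop. Then let go, leaving the spanner standing in the ring; leave the shorter spanner in its block.

Things in the scene. Friction and masses are not known exactly. Their poses are not given: they have to be found in the camera images.
- spanner_grip (a point): Handle centre of the longer pin spanner (loose, 0.28 kg), upright. Black handle 24 x 24 mm along x, y, 70 mm tall (z up). Below it a steel bar 92 (x) x 30 x 10 mm, underside 45 mm below this point. From it two pins, 10 mm thick tapering to 4, reach 14 mm down at x = +/-32 mm. Half-turn symmetric. Starts 75 mm above the table, pins loose in a wooden block 122 x 56 x 30 mm; lifts straight out.
- short_spanner_grip (a point): Handle centre of the other pin spanner, a bystander: same handle and build, but its bar is only 60 mm long and its pins 36 mm apart, too close for the ring. It stands in a like block 90 mm long. Either tool may stand in either place.
- ring_mid (a point): Centre of the top face of the level steel ring, 106 mm across with a 36 mm opening. Two through holes, 16 mm across, 16 mm deep, at x = +/-32 mm; axes turn with the ring, z up. 98 mm above the table, 12 mm below the rim of a fixed black drum (140 mm outside, 108 mm inside; chute on one side). With the pins fully in, the bar rests on the ring, the handle centre 45 mm above this point.
- ring (a joint): Turn of the ring, rad; grows clockwise seen from above. Starts between 0.1 and 0.5; hard stop at 1.2 = fully home. Steady friction of 0.15 N m; stays where it is left. The pins have 3 mm of play all round in the holes, so the spanner turns up to about 0.1 rad before the ring follows.
Things that resemble listed ones, but are neither listed nor needed, are in the scene too. What is shaped like the part that bears spanner_grip but orange is not meant.

How it is judged:
By the outcome, as a careful person would: the job done as asked, in the order asked, and still so for the second after the job is handed in, with the robot touching nothing.
It also fails if it takes over 40 s, if anything falls off the work surface, if the arm or the gripper's body presses on something with over 40 N, if the wrist force passes 120 N, or if a joint passes its speed limit or range.

ROBOT

A 6-joint arm with a two-finger parallel gripper is mounted at the origin on the work surface. World frame = base frame: x ahead of the robot, y to its left, z up, the work surface at z = 0. Lengths are in m, angles in rad, forces in N, time in s.
With the tool pointing down it reaches from about 0.2 to 0.875 m from the base axis. Payload 3.4 kg.
Tool frame: the origin (TCP) lies at the centre of the arm's flange, where the gripper is bolted on; the fingertips stand 199 mm ahead of it and the grasp point (between the pads) lies 180 mm ahead of it; z points along the fingers, y is the line along which they close (so a half turn about z gives the same grasp; the last joint's range is limited). The gripper opens to 94 mm and grips with 3 to 60 N. Pads are 16 mm wide; open, the fingers measure 119 mm over their backs; the gripper's body (75 mm by 177 mm) begins 78 mm behind the grasp point.
Start: joints at [-1.367, 0.276, 1.505, -0, 1.361, -0.121], TCP at [0.183, -0.545, 0.405] pointing down, gripper open.
Joint ranges: [-2.89, 2.89], [-0.75, 2.08], [0.22, 2.7], [-1.18, 4.32], [0.11, 2.71], [-2.7, 2.7]. Speed limits (rad/s): [2.57, 2.57, 3.14, 3.14, 3.14, 3.14].

INTERFACE

Orientations are given as a unit quaternion [x, y, z, w].
In Python, from rig import * gives the robot as it stands.
- The arm moves only by the tool apply_moves, never from a script. Its argument "series" is a list of rows, each an object with "fingers": the finger opening in cm, from 0 to 9.4; "xyz": the shift along the tool's x, y, z in cm, a list of three; "twist": the turn, a rotation vector about the tool's x, y, z in units of 5 degrees (1.0 is 5 degrees), a list of three. In form: [{"fingers": fingers, "xyz": [x, y, z], "twist": [rx, ry, rz]}, ...]. A call has exactly 10 rows; each row is the pose to reach, as a shift and turn from the pose commanded when the call began, along the tool's axes at that moment; what a row does not reach only later rows make up. A row lasts 1/12 s, in which the tool goes at most 41.7 mm and 7.16 degrees, less where a joint would pass 70% of its speed; a pose out of reach is approached as far as the arm can. A call with a gripper value outside its range is refused whole. The fingers move at their own pace and stop on an object; "force" is the grip in N (left out, the last holds). Time passes only in rows, so rows that repeat a pose let the fingers close, or fill a call up. It gives the time, the measured TCP pose, the force, the opening and the grip force at its end, in the units of the state.
- get_state(): the state, without advancing time (a new reading comes with each control period).
- get_image(name): name is "scene" or "top" or "wrist"; returns a dict with "img" (400x640x3 uint8, blue, green, red), "fx", "fy", "cx", "cy" (pixels), "dist_coeffs" ([k1, k2, p1, p2, k3] as OpenCV has them; the pictures are not rectified), "position" and "rotation" of the camera in the world. Camera axes: x right, y up, looking along -z (the intrinsics and any distortion apply to the point x, -y, -z); pixel columns grow to the right and rows downward; lengths in m; the calibration is good to about 2 mm. A picture is of the moment at which its call begins. There is no depth.
- hand_in(): hands the job in; it is judged then, once.
The state is a dict: "t": time; "joint_pos": joint angles; "qd": joint speeds; "effort": joint torques, N m; "tcp_pos": TCP position; "tool_rot": TCP orientation; "wrist_force": force on the tool from outside, world axes, zero at the start; "moment": the same for the moment, N m; "finger_gap": opening from 0.0 (shut) to 1.0 (fully open); "grip_force": force on a finger pad.
Only numpy, scipy, OpenCV 4.12 (cv2) and the standard library are available. Lean on these libraries where they do the work, as an engineer would, in place of code of your own. Each camera call takes 0.05 s, during which the arm holds its last target. There are 200 camera calls.

## Working session

There is one attempt and no reset: what is moved stays moved. The work goes in short steps, Python scripts to look and compute and a tool call to move; the robot and the scene stay as the last step left them, time stands still between calls to the robot, and variables do not carry over. Pictures are saved under pics/ and viewed, at most 10 in all, crops included, and the job is handed in when it is done.

Besides the shell and the picture viewer there is one more tool, called after "Request:" by a JSON object that holds its "method" and its "body", one argument or row to a line. apply_moves: Moves the arm, as the interface text tells. Its arguments: {"type":"object","properties":{"series":{"type":"array"},"force":{"type":"number"}},"required":["series"]}

```bash
mkdir -p pics; ls; cat > h.py <<'E'
from rig import *
import numpy as np, cv2, json
from scipy.spatial.transform import Rotation as R
def cast(im,uv,z):
    "pixels -> world points on plane z"
    K=np.array([[im["fx"],0,im["cx"]],[0,im["fy"],im["cy"]],[0,0,1]])
    p=cv2.undistortPoints(np.array(uv,float).reshape(-1,1,2),K,np.array(im["dist_coeffs"],float)).reshape(-1,2)
    d=np.c_[p[:,0],-p[:,1],-np.ones(len(p))]
    M=np.array(im["rotation"],float)
    if M.shape!=(3,3): M=R.from_quat(M).as_matrix()
    d=d@M.T; o=np.array(im["position"],float)
    return o+d*((z-o[2])/d[:,2])[:,None]
E
python3 - <<'E'
from h import *
s=get_state(); print(s)
for n in ("top","scene"):
    im=get_image(n); cv2.imwrite(f"pics/{n}1.png",im["img"]); print(n,im["position"],im["rotation"],im["fx"],im["dist_coeffs"])
E
```

```text
pics
{'t': 0.0, 'joint_pos': array([-1.36700026e+00,  2.76576228e-01,  1.50613329e+00,  1.41430323e-05,
        1.36069641e+00, -1.21009335e-01]), 'qd': array([ 0.00070337,  0.00203621, -0.00158391, -0.00076654,  0.00053946,
        0.00019241]), 'effort': array([-3.08961589e-04, -4.04583013e+01, -2.37226814e+01,  7.01711001e-02,
        3.43843480e-02, -1.38138294e-04]), 'tcp_pos': array([ 0.18344463, -0.54472353,  0.40381507]), 'tool_rot': array([ 9.86841474e-01,  1.61688227e-01, -3.06092152e-05, -9.06144738e-04]), 'wrist_force': array([0.59399134, 0.67126452, 0.35151527]), 'moment': array([ 0.02004315, -0.07063372,  0.05605701]), 'grip_force': 0.0, 'finger_gap': 0.9975933674747707}
top [ 0.33940306 -0.0626364   0.83152032] [-0.09033632  0.09015914  0.7045882  -0.69804452] 434.3375500642876 [-0.04623664  0.          0.          0.          0.        ]
scene [ 1.03975304 -0.17510007  0.62820936] [0.30634363 0.24635049 0.566558   0.72420788] 387.5895254733485 [-0.01053091  0.          0.          0.          0.        ]
```

View pics/top1.png

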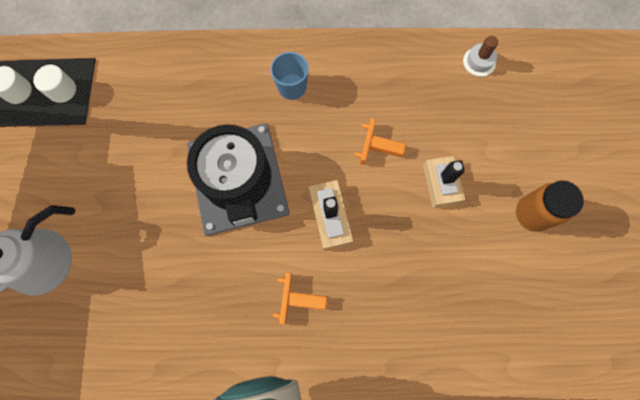

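View pics/scene1.png

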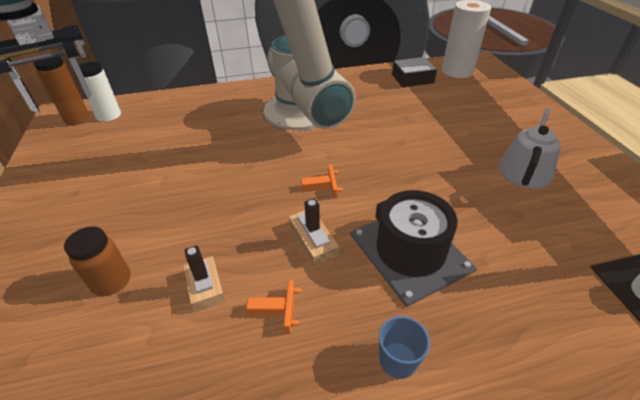

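The top view shows two candidates: A at about (330,214), with its steel bar running (320,190)–(337,237), and B at about (450,180). A's bar and block are clearly longer, so A fits the description. The orange things at (380,143) and (300,298) are not meant. The ring holes are at about (231,146) and (222,180). I'll confirm A in a crop and measure it.

```bash
cat > m.py <<'E'
from h import *
im=get_image("top"); g=im["img"]; hsv=cv2.cvtColor(g,cv2.COLOR_BGR2HSV)
def comps(mask,box,k=6):
    x0,y0,x1,y1=box; m=np.zeros(mask.shape,np.uint8); m[y0:y1,x0:x1]=mask[y0:y1,x0:x1]
    cs,_=cv2.findContours(m,cv2.RETR_EXTERNAL,cv2.CHAIN_APPROX_NONE)
    return sorted([c for c in cs if cv2.contourArea(c)>=k],key=cv2.contourArea,reverse=True)
grey=((hsv[...,1]<45)&(hsv[...,2]>110)).astype(np.uint8)
dark=(hsv[...,2]<75).astype(np.uint8)
for nm,b in (("A",(300,170,360,255)),("B",(420,150,475,215))):
    cs=comps(grey,b); pts=np.vstack(cs[:3]) if cs else None
    r=cv2.minAreaRect(pts); box=cv2.boxPoints(r); w=cast(im,box,0.040)
    print(nm,"areas",[cv2.contourArea(c) for c in cs][:4],"rect",np.round(r[0],1),np.round(r[1],1),r[2]); print(" corners",np.round(w,4).tolist()," mid",w.mean(0).round(4), "sides",np.linalg.norm(w[1]-w[0]),np.linalg.norm(w[2]-w[1]))
for c in comps(dark,(205,135,250,192),8):
    M=cv2.moments(c); u=[M['m10']/M['m00'],M['m01']/M['m00']]; print("hole",np.round(u,1),cv2.contourArea(c),cast(im,[u],0.098).round(4))
# ring annulus
cs=comps(grey,(190,125,262,205)); e=cv2.fitEllipse(cv2.convexHull(cs[0])); print("ring ell",e,cast(im,[e[0]],0.098).round(4))
cv2.imwrite("pics/crop1.png",cv2.resize(g[110:260,180:480],None,fx=2.6,fy=2.6,interpolation=cv2.INTER_CUBIC))
E
python3 m.py
```

```text
A areas [445.5, 54.0] rect [329.9 212.6] [48.3 16. ] 75.96376037597656
 corners [[0.5591, -0.0467, 0.04], [0.5665, -0.0762, 0.04], [0.4765, -0.0966, 0.04], [0.4695, -0.0679, 0.04]]  mid [ 0.5179 -0.0718  0.04  ] sides 0.03036889728651359 0.09226889309692246
B areas [243.5, 51.5] rect [450.3 177.9] [30.4 25.6] 80.53767395019531
 corners [[0.6094, -0.2759, 0.04], [0.6176, -0.3258, 0.04], [0.5573, -0.33, 0.04], [0.5495, -0.281, 0.04]]  mid [ 0.5834 -0.3032  0.04  ] sides 0.05059129931655971 0.06044199558646445
hole [232.8 188. ] 134.5 [[0.5503 0.0991 0.098 ]]
hole [209.1 137.4] 44.0 [[0.6465 0.1468 0.098 ]]
hole [246.  136.9] 25.0 [[0.6467 0.0795 0.098 ]]
hole [230.4 145.6] 20.0 [[0.63   0.1071 0.098 ]]
ring ell ((226.5183868408203, 162.0399932861328), (54.170352935791016, 60.34421157836914), 63.397735595703125) [[0.5987 0.1126 0.098 ]]
```

View pics/crop1.png

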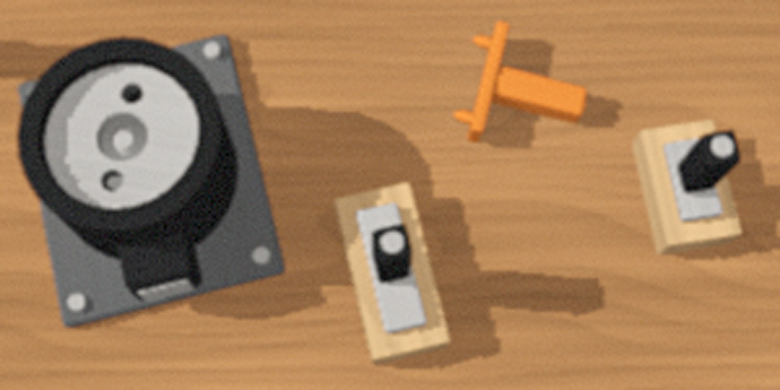

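The crop confirms A: its bar at crop (390,268) measures 92 x 30 mm, against 60 mm for B's at crop (692,180). A is the longer spanner, so I'll go there. First, the move figures.

```bash
cat >> h.py <<'E'
def go(p,psi,s=None):
    "tool-frame shift (cm) and twist (5deg) from the present pose to TCP p, tool down, tool-x yaw psi (deg)"
    s=s or get_state(); Rn=R.from_quat(s["tool_rot"])
    a=np.radians(psi)/2; Rt=R.from_quat([np.cos(a),np.sin(a),0,0])
    print("shift",(Rn.inv().apply(np.array(p)-s["tcp_pos"])*100).round(2),"twist",((Rn.inv()*Rt).as_rotvec(degrees=True)/5).round(2))
E
python3 - <<'E'
from h import *
go([0.518,-0.072,0.40],102.8)
E
```

```text
shift [ 46.79 -34.13   0.45] twist [-1.000e-02 -1.000e-02 -1.684e+01]
```

Request:
{"method": "apply_moves", "body": {
  "series": [
    {"fingers":9.4,"xyz":[3,-2.2,0],"twist":[0,0,-1.1]},
    {"fingers":9.4,"xyz":[6,-4.4,0],"twist":[0,0,-2.2]},
    {"fingers":9.4,"xyz":[9,-6.6,0],"twist":[0,0,-3.3]},
    {"fingers":9.4,"xyz":[12,-8.8,0],"twist":[0,0,-4.4]},
    {"fingers":9.4,"xyz":[15,-11,0],"twist":[0,0,-5.5]},
    {"fingers":9.4,"xyz":[18,-13.2,0],"twist":[0,0,-6.6]},
    {"fingers":9.4,"xyz":[21,-15.4,0],"twist":[0,0,-7.7]},
    {"fingers":9.4,"xyz":[24,-17.6,0],"twist":[0,0,-8.8]},
    {"fingers":9.4,"xyz":[27,-19.8,0],"twist":[0,0,-9.9]},
    {"fingers":9.4,"xyz":[30,-22,0],"twist":[0,0,-11]}
  ]
}}

```text
t: 0.98
tcp_pos: [0.3981, -0.239, 0.4046]
tool_rot: [0.799, 0.601, -0.0, 0.0]
wrist_force: [0.4, -0.9, 0.6]
finger_gap: 1.0
grip_force: 0.0
```

```bash
python3 - <<'E'
from h import *
go([0.518,-0.072,0.40],102.8)
E
```

```text
shift [19.37  6.88  0.46] twist [-0.    0.   -5.79]
```

Request:
{"method": "apply_moves", "body": {
  "series": [
    {"fingers":9.4,"xyz":[3,1,0],"twist":[0,0,-1]},
    {"fingers":9.4,"xyz":[6,2,0],"twist":[0,0,-2]},
    {"fingers":9.4,"xyz":[9,3.1,0],"twist":[0,0,-3]},
    {"fingers":9.4,"xyz":[12,4.2,0],"twist":[0,0,-4]},
    {"fingers":9.4,"xyz":[15,5.3,0],"twist":[0,0,-5]},
    {"fingers":9.4,"xyz":[17,6,0],"twist":[0,0,-5.5]},
    {"fingers":9.4,"xyz":[18.5,6.5,0],"twist":[0,0,-5.6]},
    {"fingers":9.4,"xyz":[19,6.7,0],"twist":[0,0,-5.6]},
    {"fingers":9.4,"xyz":[19,6.7,0],"twist":[0,0,-5.6]},
    {"fingers":9.4,"xyz":[19,6.7,0],"twist":[0,0,-5.6]}
  ]
}}

```text
t: 1.82
tcp_pos: [0.5152, -0.0776, 0.4044]
tool_rot: [0.632, 0.775, -0.001, -0.0]
wrist_force: [-0.1, -1.0, -0.1]
finger_gap: 0.998
grip_force: 0.0
```

```bash
python3 - <<'E'
from h import *
im=get_image("wrist"); cv2.imwrite("pics/w1.png",im["img"]); M=R.from_quat(im["rotation"]).as_matrix() ; print(im["position"],M[:,2],im["fx"])
go([0.518,-0.072,0.40],102.8)
E
```

```text
[ 0.50172295 -0.01283323  0.38427462] [-0.04602031  0.22669088  0.97287891] 301.90396295508384
shift [0.52 0.41 0.45] twist [-0.01  0.   -0.25]
```

View pics/w1.png

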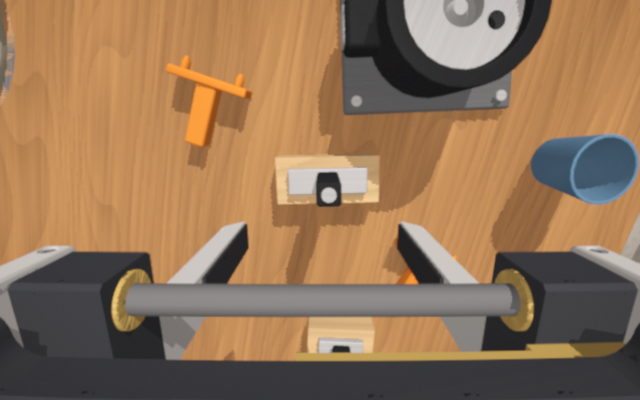

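The wrist view shows the longer spanner at (327,182), square to the fingers. The ring is partly visible at the top right, with one hole at (496,19). I'll refine the spanner's pose once, then descend.

```bash
python3 - <<'E'
from h import *
im=get_image("wrist"); g=im["img"]; hsv=cv2.cvtColor(g,cv2.COLOR_BGR2HSV)
m=((hsv[...,1]<45)&(hsv[...,2]>110)).astype(np.uint8); k=np.zeros_like(m); k[155:200,280:380]=m[155:200,280:380]
cs,_=cv2.findContours(k,cv2.RETR_EXTERNAL,cv2.CHAIN_APPROX_NONE)
c=np.vstack([c for c in cs if cv2.contourArea(c)>100]); r=cv2.minAreaRect(c); b=cv2.boxPoints(r); w=cast(im,b,0.04)
e=[w[1]-w[0],w[2]-w[1]]; L=max(e,key=np.linalg.norm)
print(b.round(1).tolist(),w.mean(0),[np.linalg.norm(x) for x in e],"axis",np.degrees(np.arctan2(L[1],L[0])))
p=w.mean(0); go([p[0],p[1],0.258],np.degrees(np.arctan2(L[1],L[0]))%90+90)
E
```

```text
[[287.79998779296875, 168.3000030517578], [366.8999938964844, 166.5], [367.70001220703125, 198.3000030517578], [288.5, 200.10000610351562]] [ 0.52044969 -0.07461429  0.04      ] [np.float64(0.0906548994153703), np.float64(0.037440948778120785)] axis 12.859473665160312
shift [ 0.24  0.62 14.66] twist [-0.01  0.   -0.26]
```

Request:
{"method": "apply_moves", "body": {
  "series": [
    {"fingers":9.4,"xyz":[0.3,0.3,3],"twist":[0,0,-0.2]},
    {"fingers":9.4,"xyz":[0.55,0.55,6],"twist":[0,0,-0.25]},
    {"fingers":9.4,"xyz":[0.55,0.55,9],"twist":[0,0,-0.25]},
    {"fingers":9.4,"xyz":[0.55,0.55,11.5],"twist":[0,0,-0.25]},
    {"fingers":9.4,"xyz":[0.55,0.55,13.5],"twist":[0,0,-0.25]},
    {"fingers":9.4,"xyz":[0.55,0.55,14.5],"twist":[0,0,-0.25]},
    {"fingers":9.4,"xyz":[0.55,0.55,14.5],"twist":[0,0,-0.25]},
    {"fingers":6,"xyz":[0.55,0.55,14.5],"twist":[0,0,-0.25]},
    {"fingers":4,"xyz":[0.55,0.55,14.5],"twist":[0,0,-0.25]},
    {"fingers":2,"xyz":[0.55,0.55,14.5],"twist":[0,0,-0.25]}
  ],
  "force": 50
}}

```text
t: 2.75
tcp_pos: [0.5204, -0.0712, 0.2612]
tool_rot: [0.624, 0.782, 0.001, 0.001]
wrist_force: [0.2, 0.0, 0.6]
finger_gap: 0.82
grip_force: 0.0
```

Request:
{"method": "apply_moves", "body": {
  "series": [
    {"fingers":1,"xyz":[0,0,0],"twist":[0,0,0]},
    {"fingers":1,"xyz":[0,0,0],"twist":[0,0,0]},
    {"fingers":1,"xyz":[0,0,0],"twist":[0,0,0]},
    {"fingers":1,"xyz":[0,0,0],"twist":[0,0,0]},
    {"fingers":1,"xyz":[0,0,0],"twist":[0,0,0]},
    {"fingers":1,"xyz":[0,0,0],"twist":[0,0,0]},
    {"fingers":1,"xyz":[0,0,0],"twist":[0,0,0]},
    {"fingers":1,"xyz":[0,0,0],"twist":[0,0,0]},
    {"fingers":1,"xyz":[0,0,0],"twist":[0,0,0]},
    {"fingers":1,"xyz":[0,0,0],"twist":[0,0,0]}
  ]
}}

```text
t: 3.58
tcp_pos: [0.5197, -0.0709, 0.2596]
tool_rot: [0.623, 0.782, -0.0, -0.0]
wrist_force: [-0.8, 0.2, 0.3]
finger_gap: 0.248
grip_force: 50.0
```

Request:
{"method": "apply_moves", "body": {
  "series": [
    {"fingers":1,"xyz":[0,0,-1],"twist":[0,0,0]},
    {"fingers":1,"xyz":[0,0,-3],"twist":[0,0,0]},
    {"fingers":1,"xyz":[0,0,-6],"twist":[0,0,0]},
    {"fingers":1,"xyz":[0,0,-9],"twist":[0,0,0]},
    {"fingers":1,"xyz":[0,0,-12],"twist":[0,0,0]},
    {"fingers":1,"xyz":[2,2,-13],"twist":[0,0,0]},
    {"fingers":1,"xyz":[4.5,4,-13],"twist":[0,0,0]},
    {"fingers":1,"xyz":[6,5.5,-13],"twist":[0,0,0]},
    {"fingers":1,"xyz":[6.5,6,-13],"twist":[0,0,0]},
    {"fingers":1,"xyz":[6.5,6,-13],"twist":[0,0,0]}
  ]
}}

```text
t: 4.42
tcp_pos: [0.5642, 0.0071, 0.3894]
tool_rot: [0.623, 0.783, -0.0, -0.0]
wrist_force: [0.3, -1.0, -3.6]
finger_gap: 0.254
grip_force: 50.0
```

```bash
python3 - <<'E'
from h import *
im=get_image("wrist"); cv2.imwrite("pics/w2.png",im["img"]); np.save("w2.npy",im,allow_pickle=True); s=get_state(); print(s["tcp_pos"],s["tool_rot"],s["qd"].round(3))
E
```

```text
[0.56358437 0.00613577 0.3892131 ] [ 6.22855283e-01  7.82336444e-01 -8.91232602e-04 -4.36979608e-04] [-0.025 -0.007  0.016 -0.014  0.002 -0.003]
```

View pics/w2.png

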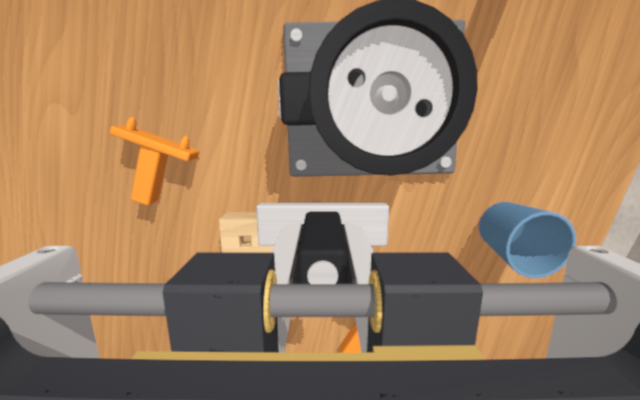

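The wrist view shows the ring whole at (390,90), with holes at (356,77) and (424,107). The held bar's front edge runs (258,204)–(388,204), and it is square in the fingers. I'll measure the holes and the bar from this picture.

```bash
cat > ring.py <<'E'
from h import *
im=np.load("w2.npy",allow_pickle=True).item(); s=get_state()
v=cv2.cvtColor(im["img"],cv2.COLOR_BGR2GRAY); h=[]
for (u0,v0) in ((356,77),(424,107)):
    p=v[v0-14:v0+15,u0-14:u0+15]; p=cv2.resize(p,None,fx=8,fy=8,interpolation=cv2.INTER_CUBIC)
    t,m=cv2.threshold(p,0,255,cv2.THRESH_BINARY_INV+cv2.THRESH_OTSU)
    cs,_=cv2.findContours(m,cv2.RETR_EXTERNAL,cv2.CHAIN_APPROX_NONE); c=max(cs,key=cv2.contourArea)
    e=cv2.fitEllipse(cv2.convexHull(c)); uv=[(e[0][0]+.5)/8-.5+u0-14,(e[0][1]+.5)/8-.5+v0-14]
    w=cast(im,[uv],0.098)[0]; h.append(w); print("hole",np.round(uv,2),"axes px",np.round(np.array(e[1])/8,1),"thr",t,w.round(4))
d=h[1]-h[0]; print("mid",((h[0]+h[1])/2).round(4),"dist",np.linalg.norm(d),"axis",np.degrees(np.arctan2(d[1],d[0])))
print("bar col 275 rows198-250",v[198:252:2,275].tolist()); print("row 225 L",v[225,252:264].tolist(),"R",v[225,382:394].tolist())
z=s["tcp_pos"][2]-0.18-0.0046; Rn=R.from_quat(s["tool_rot"])
for nm,uv,zz in (("bot front",[[260,203.5],[386,203.5]],z-.045),("top front",[[260,206],[386,206]],z-.035),("row225 edges",[[257.5,225],[388,225]],z-.035)):
    w=cast(im,uv,zz); print(nm,(Rn.inv().apply(w-s["tcp_pos"])*1000).round(1).tolist())
w=cast(im,[[265,225],[380,225]],z-.035)
E
python3 ring.py
```

```text
hole [355.99  77.12] axes px [17.4 18.7] thr 138.0 [0.5677 0.1183 0.098 ]
hole [423.39 107.58] axes px [16.7 18.2] thr 135.0 [0.6308 0.1075 0.098 ]
mid [0.5993 0.1129 0.098 ] dist 0.06403008758425255 axis -9.700390064409378
bar col 275 rows198-250 [159, 160, 169, 197, 224, 217, 214, 214, 213, 216, 215, 211, 214, 213, 215, 215, 213, 213, 215, 214, 214, 213, 210, 203, 209, 211, 210]
row 225 L [200, 200, 201, 200, 197, 191, 198, 209, 212, 212, 213, 213] R [217, 217, 216, 215, 210, 198, 182, 177, 174, 172, 170, 169]
bot front [[13.7, -43.6, 229.7], [13.7, 46.8, 229.5]]
top front [[14.5, -41.6, 219.7], [14.5, 44.7, 219.5]]
row225 edges [[0.8, -44.0, 219.7], [0.8, 46.8, 219.5]]
```

The holes come out 64.0 mm apart, as they should be. The ring's mid is at (0.5993, 0.1129) and its axis is at -9.7°. Next I'll move above it.

```bash
python3 - <<'E'
from h import *
a=np.radians(80.3); ex=np.array([np.cos(a),np.sin(a)]); ey=np.array([np.sin(a),-np.cos(a)])
p=np.array([0.5993,0.1129])+0.0007*ex-0.0008*ey
go([*p,0.389],80.3)
E
```

```text
shift [9.7  5.83 0.01] twist [-0.02  0.01  4.53]
```

Request:
{"method": "apply_moves", "body": {
  "series": [
    {"fingers":1,"xyz":[1.5,1,0],"twist":[0,0,0.8]},
    {"fingers":1,"xyz":[3.5,2,0],"twist":[0,0,1.6]},
    {"fingers":1,"xyz":[5.5,3.2,0],"twist":[0,0,2.5]},
    {"fingers":1,"xyz":[7.5,4.4,0],"twist":[0,0,3.4]},
    {"fingers":1,"xyz":[9,5.4,0],"twist":[0,0,4.2]},
    {"fingers":1,"xyz":[9.7,5.83,0],"twist":[0,0,4.5]},
    {"fingers":1,"xyz":[9.7,5.83,0],"twist":[0,0,4.53]},
    {"fingers":1,"xyz":[9.7,5.83,0],"twist":[0,0,4.53]},
    {"fingers":1,"xyz":[9.7,5.83,0],"twist":[0,0,4.53]},
    {"fingers":1,"xyz":[9.7,5.83,0],"twist":[0,0,4.53]}
  ]
}}

```text
t: 5.3
tcp_pos: [0.5987, 0.1121, 0.3896]
tool_rot: [0.765, 0.644, -0.001, 0.0]
wrist_force: [0.1, -0.1, -4.2]
finger_gap: 0.255
grip_force: 50.0
```

```bash
python3 - <<'E'
from h import *
a=np.radians(80.3); ex=np.array([np.cos(a),np.sin(a)]); ey=np.array([np.sin(a),-np.cos(a)])
p=np.array([0.5993,0.1129])+0.0007*ex-0.0008*ey
go([*p,0.3276],80.3); s=get_state(); print(s["wrist_force"],s["moment"],s["qd"].round(3))
E
```

```text
shift [ 0.16 -0.03  6.2 ] twist [-0.01  0.01 -0.03]
[ 0.07922409 -0.08800816 -4.19169316] [-0.02671723 -0.06005553  0.03763268] [ 0.002  0.001 -0.004  0.006 -0.004  0.004]
```

Request:
{"method": "apply_moves", "body": {
  "series": [
    {"fingers":1,"xyz":[0.15,0,1],"twist":[0,0,0]},
    {"fingers":1,"xyz":[0.15,0,2],"twist":[0,0,0]},
    {"fingers":1,"xyz":[0.15,0,3],"twist":[0,0,0]},
    {"fingers":1,"xyz":[0.15,0,4],"twist":[0,0,0]},
    {"fingers":1,"xyz":[0.15,0,4.4],"twist":[0,0,0]},
    {"fingers":1,"xyz":[0.15,0,4.7],"twist":[0,0,0]},
    {"fingers":1,"xyz":[0.15,0,5],"twist":[0,0,0]},
    {"fingers":1,"xyz":[0.15,0,5.2],"twist":[0,0,0]},
    {"fingers":1,"xyz":[0.15,0,5.4],"twist":[0,0,0]},
    {"fingers":1,"xyz":[0.15,0,5.4],"twist":[0,0,0]}
  ]
}}

```text
t: 6.13
tcp_pos: [0.5993, 0.1149, 0.3355]
tool_rot: [0.765, 0.644, -0.0, 0.0]
wrist_force: [1.1, -0.3, -3.2]
finger_gap: 0.252
grip_force: 50.0
```

Request:
{"method": "apply_moves", "body": {
  "series": [
    {"fingers":1,"xyz":[0,0,0.15],"twist":[0,0,0]},
    {"fingers":1,"xyz":[0,0,0.3],"twist":[0,0,0]},
    {"fingers":1,"xyz":[0,0,0.45],"twist":[0,0,0]},
    {"fingers":1,"xyz":[0,0,0.55],"twist":[0,0,0]},
    {"fingers":1,"xyz":[0,0,0.65],"twist":[0,0,0]},
    {"fingers":1,"xyz":[0,0,0.7],"twist":[0,0,0]},
    {"fingers":1,"xyz":[0,0,0.75],"twist":[0,0,0]},
    {"fingers":1,"xyz":[0,0,0.8],"twist":[0,0,0]},
    {"fingers":1,"xyz":[0,0,0.8],"twist":[0,0,0]},
    {"fingers":1,"xyz":[0,0,0.8],"twist":[0,0,0]}
  ]
}}

```text
t: 6.97
tcp_pos: [0.5993, 0.1149, 0.3277]
tool_rot: [0.765, 0.644, 0.0, 0.0]
wrist_force: [0.3, 0.8, -3.9]
finger_gap: 0.252
grip_force: 50.0
```

```bash
python3 - <<'E'
from h import *
s=get_state(); print(s["tcp_pos"],s["wrist_force"],s["moment"],s["grip_force"])
E
```

```text
[0.59932646 0.11488308 0.32767163] [ 0.33669207  0.82277555 -3.86358574] [-0.02381628 -0.06562923  0.04896778] 49.998881220817566
```

Request:
{"method": "apply_moves", "body": {
  "series": [
    {"fingers":1,"xyz":[0,0,0.04],"twist":[0,0,0]},
    {"fingers":1,"xyz":[0,0,0.08],"twist":[0,0,0]},
    {"fingers":1,"xyz":[0,0,0.12],"twist":[0,0,0]},
    {"fingers":1,"xyz":[0,0,0.15],"twist":[0,0,0]},
    {"fingers":1,"xyz":[0,0,0.18],"twist":[0,0,0]},
    {"fingers":1,"xyz":[0,0,0.2],"twist":[0,0,0]},
    {"fingers":1,"xyz":[0,0,0.2],"twist":[0,0,0]},
    {"fingers":1,"xyz":[0,0,0.2],"twist":[0,0,0]},
    {"fingers":1,"xyz":[0,0,0.2],"twist":[0,0,0]},
    {"fingers":1,"xyz":[0,0,0.2],"twist":[0,0,0]}
  ]
}}

```text
t: 7.8
tcp_pos: [0.5991, 0.1149, 0.3276]
tool_rot: [0.765, 0.644, 0.0, 0.0]
wrist_force: [-2.7, -0.1, 7.4]
finger_gap: 0.251
grip_force: 50.0
```

```bash
python3 - <<'E'
from h import *
s=get_state(); print(s["tcp_pos"],s["wrist_force"],s["moment"],s["joint_pos"])
im=get_image("wrist"); cv2.imwrite("pics/w3.png",im["img"][100:300,160:480].repeat(2,0).repeat(2,1))
E
```

```text
[0.599142   0.11486157 0.32756903] [-2.74363511 -0.06935166  7.43724541] [-0.07492109  0.8022948  -0.01463212] [ 7.54481767e-02  3.77703775e-01  1.54918124e+00 -1.47934913e-04
  1.21343664e+00  2.46327116e-01]
```

View pics/w3.png

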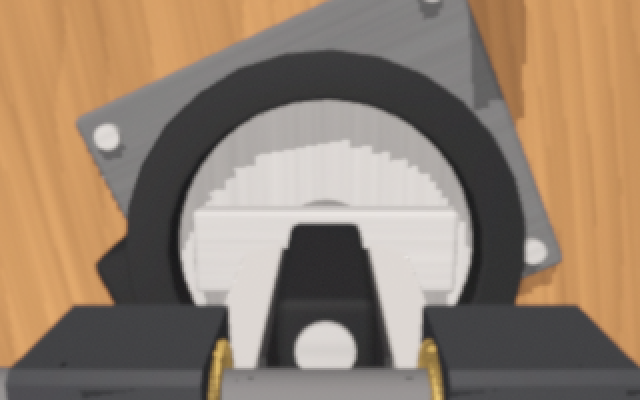

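The spanner is seated: contact came at the predicted height of 0.3276, the bar sits inside the rim, and no hole shows. Now I'll turn it clockwise, which is positive twist about the downward tool z.

Request:
{"method": "apply_moves", "body": {
  "series": [
    {"fingers":1,"xyz":[0,0,-0.1],"twist":[0,0,0.6]},
    {"fingers":1,"xyz":[0,0,-0.1],"twist":[0,0,1.3]},
    {"fingers":1,"xyz":[0,0,-0.1],"twist":[0,0,2.1]},
    {"fingers":1,"xyz":[0,0,-0.1],"twist":[0,0,2.9]},
    {"fingers":1,"xyz":[0,0,-0.1],"twist":[0,0,3.7]},
    {"fingers":1,"xyz":[0,0,-0.1],"twist":[0,0,4.5]},
    {"fingers":1,"xyz":[0,0,-0.1],"twist":[0,0,5.3]},
    {"fingers":1,"xyz":[0,0,-0.1],"twist":[0,0,6]},
    {"fingers":1,"xyz":[0,0,-0.1],"twist":[0,0,6.6]},
    {"fingers":1,"xyz":[0,0,-0.1],"twist":[0,0,7]}
  ],
  "force": 60
}}

```text
t: 8.68
tcp_pos: [0.5994, 0.1142, 0.3276]
tool_rot: [0.924, 0.384, 0.0, 0.001]
wrist_force: [-0.7, -2.8, 3.6]
finger_gap: 0.256
grip_force: 60.0
```

```bash
cat > st.py <<'E'
from h import *
s=get_state(); q=s["tool_rot"]; print(s["tcp_pos"].round(4),s["wrist_force"].round(2),s["moment"].round(3),"psi",np.degrees(2*np.arctan2(q[1],q[0])),"q6",s["joint_pos"][5],s["finger_gap"],s["effort"][5])
E
python3 st.py
```

```text
[0.5994 0.1142 0.3276] [-0.7  -2.84  3.57] [-0.364  0.378  0.154] psi 45.10936262773275 q6 0.8591659162136125 0.256158622411725 -0.06879245163872838
```

Request:
{"method": "apply_moves", "body": {
  "series": [
    {"fingers":1,"xyz":[0,0,0],"twist":[0,0,0.3]},
    {"fingers":1,"xyz":[0,0,0],"twist":[0,0,0.6]},
    {"fingers":1,"xyz":[0,0,0],"twist":[0,0,0.9]},
    {"fingers":1,"xyz":[0,0,0],"twist":[0,0,1.2]},
    {"fingers":1,"xyz":[0,0,0],"twist":[0,0,1.5]},
    {"fingers":1,"xyz":[0,0,0],"twist":[0,0,1.7]},
    {"fingers":1,"xyz":[0,0,0],"twist":[0,0,1.9]},
    {"fingers":1,"xyz":[0,0,0],"twist":[0,0,2]},
    {"fingers":1,"xyz":[0,0,0],"twist":[0,0,2]},
    {"fingers":1,"xyz":[0,0,0],"twist":[0,0,2]}
  ]
}}

```text
t: 9.52
tcp_pos: [0.5995, 0.1142, 0.3276]
tool_rot: [0.953, 0.302, 0.0, 0.001]
wrist_force: [-0.8, -3.5, 5.8]
finger_gap: 0.251
grip_force: 60.0
```

```bash
python3 st.py
```

```text
[0.5995 0.1142 0.3276] [-0.84 -3.53  5.83] [-0.573  0.55   0.067] psi 35.20477934532076 q6 1.0320104679461308 0.2514810267326549 0.09234346216544509
```

Request:
{"method": "apply_moves", "body": {
  "series": [
    {"fingers":1,"xyz":[0,0,0],"twist":[0,0,0.2]},
    {"fingers":1,"xyz":[0,0,0],"twist":[0,0,0.4]},
    {"fingers":1,"xyz":[0,0,0],"twist":[0,0,0.6]},
    {"fingers":1,"xyz":[0,0,0],"twist":[0,0,0.8]},
    {"fingers":1,"xyz":[0,0,0],"twist":[0,0,1.0]},
    {"fingers":1,"xyz":[0,0,0],"twist":[0,0,1.2]},
    {"fingers":1,"xyz":[0,0,0],"twist":[0,0,1.4]},
    {"fingers":1,"xyz":[0,0,0],"twist":[0,0,1.6]},
    {"fingers":1,"xyz":[0,0,0],"twist":[0,0,1.8]},
    {"fingers":1,"xyz":[0,0,0],"twist":[0,0,2]}
  ]
}}

```text
t: 10.35
tcp_pos: [0.5996, 0.1144, 0.3277]
tool_rot: [0.975, 0.22, 0.001, 0.002]
wrist_force: [-1.1, -4.6, 5.6]
finger_gap: 0.257
grip_force: 62.8
```

```bash
python3 st.py
```

```text
[0.5996 0.1144 0.3277] [-1.12 -4.56  5.55] [-0.446  0.357  1.93 ] psi 25.45496543588682 q6 1.2030761341883858 0.25694008943071855 1.7002206668257713
```

The moment about z has jumped to 1.9 N m after 55° of turn, against about 0.15 while sliding, so the ring is against its stop. I'll relax the torque within the play, then open the fingers.

Request:
{"method": "apply_moves", "body": {
  "series": [
    {"fingers":1,"xyz":[0,0,0],"twist":[0,0,0]},
    {"fingers":1,"xyz":[0,0,0],"twist":[0,0,0]},
    {"fingers":1,"xyz":[0,0,-0.05],"twist":[0,0,-0.3]},
    {"fingers":1,"xyz":[0,0,-0.08],"twist":[0,0,-0.5]},
    {"fingers":1,"xyz":[0,0,-0.08],"twist":[0,0,-0.6]},
    {"fingers":1,"xyz":[0,0,-0.08],"twist":[0,0,-0.6]},
    {"fingers":1,"xyz":[0,0,-0.08],"twist":[0,0,-0.6]},
    {"fingers":1,"xyz":[0,0,-0.08],"twist":[0,0,-0.6]},
    {"fingers":1,"xyz":[0,0,-0.08],"twist":[0,0,-0.6]},
    {"fingers":1,"xyz":[0,0,-0.08],"twist":[0,0,-0.6]}
  ]
}}

```text
t: 11.18
tcp_pos: [0.5997, 0.1143, 0.3276]
tool_rot: [0.97, 0.244, 0.0, 0.001]
wrist_force: [0.7, -5.4, 1.8]
finger_gap: 0.251
grip_force: 60.0
```

```bash
python3 st.py
```

```text
[0.5997 0.1143 0.3276] [ 0.68 -5.37  1.83] [-0.901 -0.042  0.586] psi 28.19522914574904 q6 1.1542391123707654 0.250717698441477 0.5990621075034142
```

Request:
{"method": "apply_moves", "body": {
  "series": [
    {"fingers":1,"xyz":[0,0,0],"twist":[0,0,-0.1]},
    {"fingers":1,"xyz":[0,0,0],"twist":[0,0,-0.15]},
    {"fingers":1,"xyz":[0,0,0],"twist":[0,0,-0.15]},
    {"fingers":2.6,"xyz":[0,0,0],"twist":[0,0,-0.15]},
    {"fingers":3.2,"xyz":[0,0,0],"twist":[0,0,-0.15]},
    {"fingers":4,"xyz":[0,0,0],"twist":[0,0,-0.15]},
    {"fingers":5,"xyz":[0,0,0],"twist":[0,0,-0.15]},
    {"fingers":6,"xyz":[0,0,0],"twist":[0,0,-0.15]},
    {"fingers":6,"xyz":[0,0,0],"twist":[0,0,-0.15]},
    {"fingers":6,"xyz":[0,0,0],"twist":[0,0,-0.15]}
  ]
}}

```text
t: 12.02
tcp_pos: [0.5992, 0.1151, 0.3273]
tool_rot: [0.968, 0.25, -0.0, -0.0]
wrist_force: [0.2, 0.8, -0.2]
finger_gap: 0.631
grip_force: 0.0
```

Request:
{"method": "apply_moves", "body": {
  "series": [
    {"fingers":6,"xyz":[0,0,-0.5],"twist":[0,0,0]},
    {"fingers":6,"xyz":[0,0,-1.5],"twist":[0,0,0]},
    {"fingers":6,"xyz":[0,0,-3],"twist":[0,0,0]},
    {"fingers":6,"xyz":[0,0,-5],"twist":[0,0,0]},
    {"fingers":6,"xyz":[0,0,-7],"twist":[0,0,0]},
    {"fingers":6,"xyz":[0,0,-9],"twist":[0,0,0]},
    {"fingers":6,"xyz":[0,0,-11],"twist":[0,0,0]},
    {"fingers":6,"xyz":[-3,0,-12],"twist":[0,0,0]},
    {"fingers":6,"xyz":[-6,0,-12],"twist":[0,0,0]},
    {"fingers":6,"xyz":[-8,0,-12],"twist":[0,0,0]}
  ]
}}

```text
t: 12.85
tcp_pos: [0.5276, 0.0756, 0.4495]
tool_rot: [0.968, 0.25, 0.001, 0.001]
wrist_force: [-0.1, 0.3, -0.5]
finger_gap: 0.636
grip_force: 0.0
```

```bash
python3 st.py; python3 - <<'E'
from h import *
im=get_image("wrist"); cv2.imwrite("pics/w4.png",im["img"])
E
```

```text
[0.5276 0.0756 0.4495] [-0.05  0.33 -0.5 ] [ 0.031 -0.008  0.036] psi 28.967902953166092 q6 1.0771503829288485 0.6362631066276555 0.13108926359564066
```

View pics/w4.png

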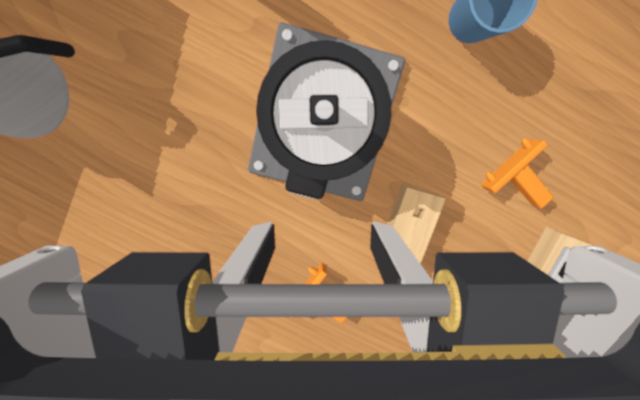

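The spanner stands upright at (324,110), its bar flat inside the rim. The gripper is clear, and the spanner's old block at (415,215) is empty. I'm handing in.

```bash
python3 -c "
from rig import *
print(hand_in())"
```

```text
the job is handed in; nothing more can be done
None
```

The longer spanner stands fully seated in the ring, turned clockwise until the torque jumped to 1.9 N m at the stop; I let go, never touched the shorter spanner, and handed in at about 13 s (no verdict was returned).

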